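# Pack the array's drives for transport in bay order

## Task

The array is moving to another site: take the three drives out of the black dock and stand them fully home in the transport cage in the same bay order, the cage's first bay being at its green end plate and the dock's at its green power switch, and leave empty in the cage the bay that is spare in the dock. Then close the cage with the loose frame, all four corner posts fully down in the cage's corner sockets and the frame level, and let go.

Things in the scene. Friction and masses are not known exactly. Their poses are not given: they have to be found in the camera images.
- drive_red_center (a point): Loose drive cartridge with red tab: grey upright slab 18 mm thick (y), 90 long (x), 72 high; on top of it the tab to grip, 12 mm thick (y), 50 long (x), 24 high, its middle 35 mm above this point. The point is the centre, 47 mm above the underside. z up; alike both ways round; 0.2 kg. Stands in a bay of the dock, lifts straight out.
- drive_yellow_center (a point): Loose drive cartridge with yellow tab: grey upright slab 18 mm thick (y), 90 long (x), 72 high; on top of it the tab to grip, 12 mm thick (y), 50 long (x), 24 high, its middle 35 mm above this point. The point is the centre, 47 mm above the underside. z up; alike both ways round; 0.2 kg. Stands in a bay of the dock, lifts straight out.
- drive_blue_center (a point): Loose drive cartridge with blue tab: grey upright slab 18 mm thick (y), 90 long (x), 72 high; on top of it the tab to grip, 12 mm thick (y), 50 long (x), 24 high, its middle 35 mm above this point. The point is the centre, 47 mm above the underside. z up; alike both ways round; 0.2 kg. Stands in a bay of the dock, lifts straight out.
- clip_red: Red label clip, 14 x 24 mm, fixed on the dock's front rim at the bay where the red drive stands at the start, on that bay's centre line (bay centre 59 mm along its +x). Axes as the dock's.
- clip_yellow: Yellow label clip, 14 x 24 mm, fixed on the dock's front rim at the bay where the yellow drive stands at the start, on that bay's centre line (bay centre 59 mm along its +x). Axes as the dock's.
- clip_blue: Blue label clip, 14 x 24 mm, fixed on the dock's front rim at the bay where the blue drive stands at the start, on that bay's centre line (bay centre 59 mm along its +x). Axes as the dock's.
- dock: Black drive dock, 128 mm (x) by 196 (y), 60 high, fixed. Origin on the desk under the middle of its four bays, centred at y = +69, +23, -23, -69 mm, floors 24 mm up. First bay: y = +69, beside the grey end cheek with the green rocker switch (power). One bay (it varies) is shut by a low black filler with a grey cap and has no clip: the spare bay.
- cage: Transport cage's lower part, aluminium, black bays, 166 mm (x) by 196 (y), fixed. Origin on the desk, mid. Four bays along x, centres y = +69, +23, -23, -69; floor 8 mm up, 21 wide and 94 long at the foot, flared above 30 mm up, guides end 46 up. Corner blocks (x +-68, y +-82), tops 40 up: round sockets 17 wide, flared mouth, floor 16 mm up.
- index_plate: Green end plate, 86 mm long, 36 high, fixed at the cage's +y or -y end (it varies; a grey plate closes the other end), 94.5 mm from the cage's middle. It marks the first bay's end: bays one to four are centred 25.5, 71.5, 117.5 and 163.5 mm from it. Origin at its foot, 8 mm above the desk.
- frame_handle (a point): Cage's upper frame: loose, aluminium, 150 mm (x) by 184 (y), 0.4 kg, on four steel posts (x +-68, y +-82), 12 mm thick, tapered feet, 90 long. Grip its black handle bar: 16 wide (x), 16 high, along y, 92 free between its legs, underside 32 above the frame. The point is the bar's middle, 142 mm above the posts' feet. Alike both ways round.

How it is judged:
By the outcome, as a careful person would: the job done as asked, in the order asked, and still so for the second after the job is handed in, with the robot touching nothing.
It also fails if it takes over 112 s, if anything falls off the work surface, if the arm or the gripper's body presses on something with over 40 N, if the wrist force passes 120 N, or if a joint passes its speed limit or range.

## Robot

A 6-joint arm with a two-finger parallel gripper is mounted at the origin on a cart in front of the work surface, level with it; the furniture and walls round the work are solid. World frame = base frame: x ahead of the robot, y to its left, z up, the work surface at z = 0. Lengths are in m, angles in degrees, forces in N, time in s.
With the tool pointing down it reaches from about 0.4 to 0.825 m from the base axis. Payload 7 kg.
Tool frame: the origin (TCP) lies on the centre line of the jaws, within the pads' length; the fingertips stand 8 mm ahead of it and the grasp point (between the pads) lies 11 mm behind it; z points along the fingers, y is the line along which they close (so a half turn about z gives the same grasp; the last joint's range is limited). The gripper opens to 88 mm and grips with 3 to 60 N. Pads are 19 mm wide; open, the fingers measure 130 mm over their backs; the gripper's body (78 mm by 193 mm) begins 47 mm behind the grasp point.
Start: joints at [-47.55, 20.546, 0.682, 0, -70.136, -16.507], TCP at [0.295, -0.607, 0.235] pointing down, gripper open.
Joint ranges: [-176.03, 176.03], [-82.01, 121.73], [-58.28, 71.71], [-173.87, 95.51], [-174.79, -0.11], [-173.66, 173.66]. Speed limits (degrees/s): [136.94, 136.94, 172.46, 180, 180, 180].

## Interface

Orientations are given as [roll, pitch, yaw] about the fixed x, y, z axes, in that order (R = Rz(yaw) Ry(pitch) Rx(roll)).
In Python, from plant import ctrl, vision gives the robot as it stands. The module is installed in compiled form; this text tells all that it offers.
- The arm moves only by the tool move_arm, never from a script. Its argument "moves" is one flat list of numbers, 7 for each row, row after row: the finger opening in cm, from 0 to 8.76, then the shift along the tool's x, y, z in cm, then the turn, a rotation vector about the tool's x, y, z in rad. A call has 1 to 8 rows; each row shifts and turns the commanded pose from where the row before left it, along the tool's axes as they then stand; what a row does not reach is not made up. A row lasts 1/10 s, in which the tool goes at most 50 mm and 8.59 degrees, less where a joint would pass 70% of its speed; a pose out of reach is approached as far as the arm can. A call with a gripper value outside its range is refused whole. The fingers move at their own pace and stop on an object; the grip force is fixed at half the most. Time passes only in rows, so rows that do not move let the fingers close. It gives the time, the measured TCP pose, the force, the opening and the grip force at its end, in the units of the state.
- ctrl.get_obs(): the state, without advancing time (a new reading comes with each control period).
- vision.snapshot(name): name is "side" or "top" or "wrist"; returns (picture, depth): 480x640x3 uint8, red, green, blue; 480x640 float32, m along the optical axis (not along the pixel's ray), 0 where there is no reading.
- vision.camera_model(name): a dict with "vertical_fov" (degrees; the focal length in pixels is half the picture's height over the tangent of half this angle, whatever the lens; pixels are square), "cx", "cy" (the principal point, pixels), "cam_to_world" (4x4, takes a point from camera to world coordinates). Camera axes: x right, y down, z forward; pixel columns grow to the right and rows downward; lengths in m; the calibration is good to about 2 mm. A picture is of the moment at which its call begins: read the wrist's pose just before it. camera_model takes no time and is no camera call; for the wrist camera it gives the pose at the moment of the call.
- ctrl.close_job(): hands the job in; it is judged then, once.
The state is a dict: "clock": time; "joint_pos": joint angles; "qvel": joint speeds; "tau": joint torques, N m; "tool_pos": TCP position; "orientation": TCP orientation; "force": force on the tool from outside, world axes, zero at the start; "moment": the same for the moment, N m; "opening": finger opening in m; "gripper_force": force on a finger pad.
Only numpy, scipy, OpenCV 4.12 (cv2) and the standard library are available. Lean on these libraries where they do the work, as an engineer would, in place of code of your own. Each camera call takes 0.05 s, during which the arm holds its last target. There are 200 camera calls.

## Working session

There is one attempt and no reset: what is moved stays moved. The work goes in short steps, Python scripts to look and compute and a tool call to move; the robot and the scene stay as the last step left them, time stands still between calls to the robot, and variables do not carry over. Pictures are saved under pics/ and viewed, at most 14 in all, crops included, and the job is handed in when it is done.

Besides the shell and the picture viewer there is one more tool, called as name(argument=value, ...) on one line, values as JSON. move_arm: Moves the arm, as the interface text tells. Its arguments: {"type":"object","properties":{"moves":{"type":"array"}},"required":["moves"]}

```bash
mkdir -p pics
cat > h.py <<'E'
import numpy as np, cv2
from plant import ctrl, vision
from scipy.spatial.transform import Rotation as R
def snap(name,f=None):
    m=vision.camera_model(name); p,d=vision.snapshot(name)
    if f: cv2.imwrite('pics/'+f,p[:,:,::-1])
    return p,d,m
def pts(d,m):
    f=240/np.tan(np.radians(m['vertical_fov']/2)); v,u=np.mgrid[:480,:640]
    c=np.stack([(u-m['cx'])/f*d,(v-m['cy'])/f*d,d],-1); T=np.array(m['cam_to_world'])
    return c@T[:3,:3].T+T[:3,3]
E
python3 - <<'E'
from h import *
print(ctrl.get_obs())
for n in ['side','top','wrist']:
    p,d,m=snap(n,n+'0.png'); print(n,m, (d>0).mean()); np.savez(n+'0.npz',p=p,d=d,P=pts(d,m))
E
```

```text
{'clock': 0.0, 'joint_pos': array([-4.75491945e+01,  2.05904979e+01,  6.33422876e-01, -2.15093891e-02,
       -7.01344253e+01, -1.65065042e+01]), 'qvel': array([-0.0439366 , -0.14453179, -0.06699268, -0.15646637,  0.00255297,
       -0.02448308]), 'tau': array([-1.56618033e-03, -5.82715523e+01,  2.93035895e+01,  6.99687347e+00,
        6.42518105e-03, -1.58084058e-04]), 'tool_pos': array([ 0.29508301, -0.60655491,  0.23362621]), 'orientation': array([ 1.79906525e+02, -6.61331788e-03, -1.54063019e+02]), 'force': array([-0.22768259,  0.29681416, -0.29430484]), 'moment': array([ 0.01218293, -0.04015021,  0.03903514]), 'gripper_force': 0.0, 'opening': 0.08771172799965113}
side {'vertical_fov': 42.671289527715636, 'cx': 321.08724236891726, 'cy': 238.61590616255754, 'cam_to_world': array([[-0.88124294, -0.33149477,  0.33693041, -0.08534198],
       [-0.47231344,  0.59015363, -0.65470506,  1.03287983],
       [ 0.0181906 , -0.73609097, -0.67663815,  1.17166671],
       [ 0.        ,  0.        ,  0.        ,  1.        ]])} 0.9850911458333333
top {'vertical_fov': 45.525091187983335, 'cx': 325.78622140719307, 'cy': 238.98408558061402, 'cam_to_world': array([[ 0.00857214, -0.99015668,  0.13970062,  0.23133093],
       [-0.99994152, -0.00756662,  0.00772722, -0.02656939],
       [-0.0065941 , -0.13975869, -0.99016364,  1.70124836],
       [ 0.        ,  0.        ,  0.        ,  1.        ]])} 0.995966796875
wrist {'vertical_fov': 64.6007314127366, 'cx': 320.86227314469573, 'cy': 239.72488858914707, 'cam_to_world': array([[-0.43577275,  0.85837089,  0.27074256,  0.22147073],
       [ 0.90005411,  0.41486362,  0.13338206, -0.64260935],
       [ 0.00217004,  0.30180723, -0.9533665 ,  0.38518286],
       [ 0.        ,  0.        ,  0.        ,  1.        ]])} 0.995947265625
```

View pics/top0.png

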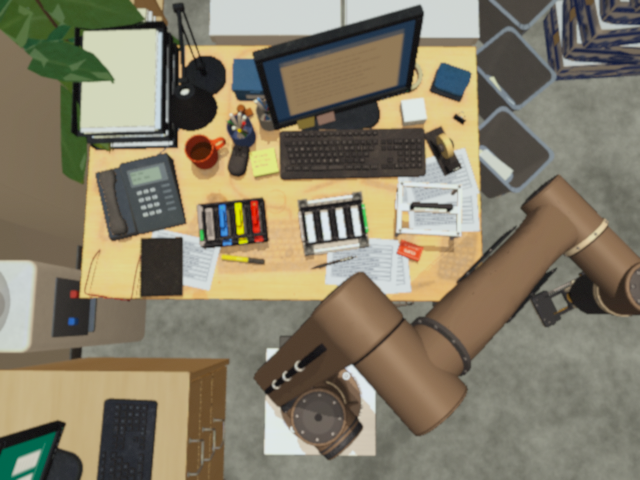

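View pics/side0.png

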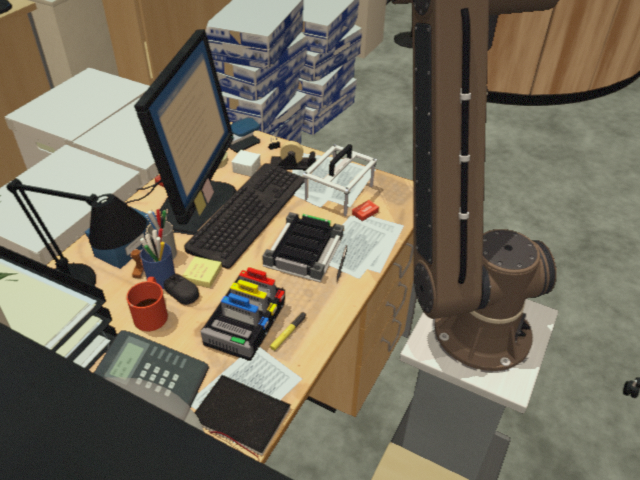

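Top view: dock at about (233,223), with blue, yellow and red drives (223, 239, 255) and a grey spare bay at left. The cage is at (334,222) with its green plate on the right. The frame is at (430,208), handle at (432,206). Side view: the dock's green switch is at (240,340), the +y end, and the cage's green plate is at (315,218), the -y end. Next I measure these.

Run:
```python
from h import *
for n in ['top','side']:
    z=np.load(n+'0.npz'); p,P=z['p'],z['P']; hsv=cv2.cvtColor(p,cv2.COLOR_RGB2HSV); H,S,V=[hsv[...,i].astype(int) for i in range(3)]
    work=(P[...,0]>.3)&(P[...,0]<.8)&(np.abs(P[...,1])<.5)
    print(n)
    for c,mk in dict(red=((H<6)|(H>174))&(S>170)&(V>80),yel=(H>24)&(H<34)&(S>190)&(V>120),blue=(H>100)&(H<118)&(S>150)&(V>80),green=(H>50)&(H<75)&(S>150)&(V>60)).items():
        k,l,st,ce=cv2.connectedComponentsWithStats((mk&work).astype(np.uint8))
        for i in range(1,k):
            if st[i,4]>=6:
                q=P[l==i]; (mx)=np.median(q,0)
                s=np.cov(q[:,:2].T); w,v=np.linalg.eigh(s); 
                print(c,ce[i].round(),st[i,4],mx.round(3),'min',q.min(0).round(3),'max',q.max(0).round(3),'ang',np.degrees(np.arctan2(v[1,1],v[0,1])).round(1))
z=np.load('top0.npz');p,P=z['p'],z['P']
# handle: dark, z>.1
m=(P[...,2]>.125)&(P[...,2]<.17)&(P[...,1]<-.1)&(P[...,1]>-.5)&(P[...,0]>.35)&(P[...,0]<.8)&(p.max(-1)<70)
k,l,st,ce=cv2.connectedComponentsWithStats(m.astype(np.uint8))
for i in range(1,k):
  if st[i,4]>10:
    r=cv2.minAreaRect(P[l==i][:,:2].astype(np.float32)); print('handle',ce[i],st[i,4],r,np.median(P[l==i],0))
cv2.imwrite('pics/top_crop.png',cv2.resize(p[180:265,185:485,::-1],None,fx=2.6,fy=2.6,interpolation=cv2.INTER_CUBIC))
```

```text
top
red [243. 123.] 8 [0.774 0.22  0.161] min [0.77  0.217 0.158] max [0.778 0.224 0.166] ang 147.8
red [200. 139.] 37 [0.763 0.362 0.055] min [0.758 0.342 0.032] max [0.766 0.381 0.072] ang 88.7
red [189. 147.] 39 [0.741 0.397 0.051] min [0.714 0.386 0.032] max [0.757 0.401 0.075] ang 161.8
red [210. 161.] 85 [0.697 0.332 0.043] min [0.684 0.319 0.012] max [0.726 0.372 0.079] ang 129.1
red [255. 217.] 231 [0.519 0.188 0.098] min [0.478 0.176 0.044] max [0.578 0.211 0.126] ang -172.4
red [258. 238.] 52 [0.462 0.181 0.061] min [0.454 0.169 0.019] max [0.471 0.196 0.068] ang 96.3
yel [239. 130.] 6 [0.764 0.235 0.134] min [0.76  0.233 0.123] max [0.765 0.238 0.14 ] ang 125.3
yel [239. 218.] 246 [0.515 0.233 0.098] min [0.472 0.221 0.04 ] max [0.573 0.259 0.128] ang -173.4
yel [242. 240.] 48 [0.456 0.228 0.06 ] min [0.451 0.214 0.029] max [0.465 0.242 0.068] ang 97.0
yel [229. 257.] 46 [0.412 0.274 0.016] min [0.407 0.254 0.006] max [0.419 0.295 0.025] ang 83.6
yel [244. 259.] 20 [0.406 0.228 0.016] min [0.401 0.221 0.01 ] max [0.41  0.241 0.025] ang 90.9
blue [222. 220.] 239 [0.51  0.27
[... 1344 characters left out ...]
 0.403 0.088] ang 171.2
yel [248. 288.] 253 [0.514 0.238 0.1  ] min [0.47  0.191 0.057] max [0.578 0.249 0.124] ang -176.7
yel [272. 307.] 43 [0.455 0.229 0.062] min [0.448 0.208 0.045] max [0.474 0.243 0.068] ang 117.3
blue [239. 302.] 312 [0.507 0.285 0.101] min [0.466 0.239 0.058] max [0.571 0.296 0.124] ang -176.7
blue [263. 321.] 53 [0.452 0.274 0.061] min [0.443 0.253 0.044] max [0.468 0.284 0.066] ang 109.2
green [238. 340.] 46 [0.471 0.349 0.062] min [0.457 0.342 0.057] max [0.487 0.354 0.067] ang -177.6
handle [431.90625   205.5703125] 128 ((0.5456297993659973, -0.30459314584732056), (0.11011064052581787, 0.010156546719372272), 87.1272964477539) [ 0.54574507 -0.3073727   0.1497972 ]
```

View pics/top_crop.png

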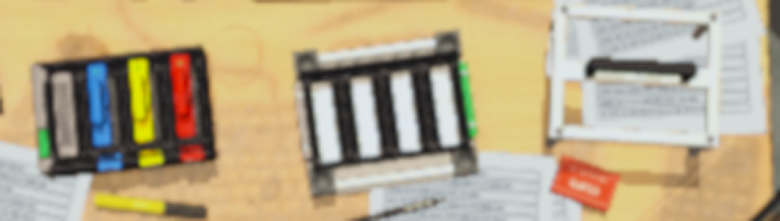

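The crop confirms the order. The dock's first bay, by the green switch at (42,140), is the spare, followed by blue, yellow and red. The cage's green plate (468,100) is at its -y end, so from that end the bays are empty, blue, yellow, red. I go above the dock and cage for a closer look.

```bash
cat >> h.py <<'E'
def plan(xyz,yaw):
    """total turn (tool axes, rad) then shift (target tool axes, cm) to reach target"""
    o=ctrl.get_obs(); Rc=R.from_euler('xyz',o['orientation'],degrees=True)
    if (yaw-o['orientation'][2]+180)%360-180 > 100: yaw-=180
    elif (yaw-o['orientation'][2]+180)%360-180 < -100: yaw+=180
    Rt=R.from_euler('xyz',[180,0,yaw],degrees=True)
    rv=(Rc.inv()*Rt).as_rotvec(); d=Rt.inv().apply(np.array(xyz)-o['tool_pos'])*100
    print('t',o['clock'],'turn',rv.round(4),'shift cm',d.round(2),'F',o['force'].round(1),'op',round(o['opening']*100,2),'gf',o['gripper_force'])
def shift(a,b,yaw):
    print('leg',R.from_euler('xyz',[180,0,yaw],degrees=True).inv().apply(np.array(b)-np.array(a)).round(4)*100)
E
python3 -c "
from h import *
plan([.5,-.2,.33],-173.4); shift([.5,-.2,.33],[.5,.1,.33],-173.4)"
```

```text
t 0.15 turn [ 0.0013 -0.0004  0.3374] shift cm [-25.03  38.04  -9.62] F [-0.2 -0.3  0.2] op 8.74 gf 0.0
leg [-3.45 29.8   0.  ]
```

move_arm(moves=[2.6,0,0,0,0,0,0.1125,2.6,0,0,0,0,0,0.1125,2.6,0,0,-1,0,0,0.1125,2.6,-2.5,3.8,-0.9,0,0,0,2.6,-2.5,3.8,-1,0,0,0,2.6,-2.5,3.8,-1,0,0,0,2.6,-2.5,3.8,-1,0,0,0,2.6,-2.5,3.8,-1,0,0,0])

```text
clock: 0.95
tool_pos: [0.398, -0.4021, 0.2938]
orientation: [180.0, -0.0, -173.4]
force: [1.3, 0.0, -0.9]
opening: 0.0299
gripper_force: 0.0
```

move_arm(moves=[2.6,-2.5,3.8,-1,0,0,0,2.6,-2.5,3.8,-1,0,0,0,2.6,-2.5,3.8,-1,0,0,0,2.6,-2.5,3.8,-1,0,0,0,2.6,-2.5,3.8,0,0,0,0,2.6,-0.5,4.3,0,0,0,0,2.6,-0.5,4.3,0,0,0,0,2.6,-0.5,4.3,0,0,0,0])

```text
clock: 1.75
tool_pos: [0.4996, -0.0691, 0.3333]
orientation: [180.0, -0.0, -173.4]
force: [1.0, -0.4, -0.0]
opening: 0.026
gripper_force: 0.0
```

move_arm(moves=[2.6,-0.5,4.3,0,0,0,0,2.6,-0.5,4.3,0,0,0,0,2.6,-0.5,4.3,0,0,0,0,2.6,-0.5,4.0,0,0,0,0,2.6,0,0,0,0,0,0,2.6,0,0,0,0,0,0,2.6,0,0,0,0,0,0])

```text
clock: 2.45
tool_pos: [0.5002, 0.0988, 0.3334]
orientation: [-180.0, -0.0, -173.4]
force: [0.8, 0.5, -0.2]
opening: 0.0261
gripper_force: 0.0
```

Run:
```python
from h import *
plan([.5,.1,.33],-173.4)
p,d,m=snap('wrist','w1.png'); np.savez('w1.npz',p=p,d=d,P=pts(d,m))
o=ctrl.get_obs(); print(o['tool_pos'],o['orientation'],o['joint_pos'].round(1))
```

```text
t 2.45 turn [-0.0002 -0.0004 -0.0001] shift cm [0.01 0.13 0.34] F [ 0.8  0.5 -0.2] op 2.61 gf 0.0
[0.50029364 0.09847819 0.3335684 ] [-1.79993532e+02 -6.95885386e-03 -1.73442805e+02] [  33.2    1.8  -10.2    0.   -78.  -116.7]
```

View pics/w1.png

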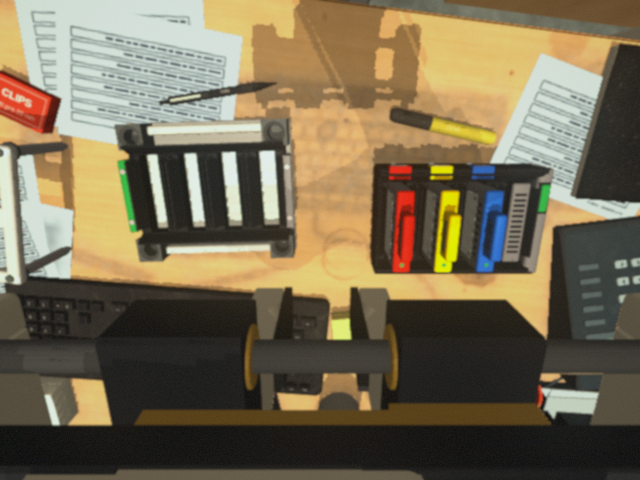

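The wrist view shows the tabs at red (404,240), yellow (450,240) and blue (493,240), with the spare filler at (517,220) beside the green switch (543,197). The cage corners are near (130,135), (275,130), (150,245) and (282,243), with the green plate on the left. Now I measure.

```bash
cat > meas.py <<'E'
from h import *
def ray(m,uv,z):
    f=240/np.tan(np.radians(m['vertical_fov']/2)); T=np.array(m['cam_to_world']); uv=np.atleast_2d(uv).astype(float)
    c=np.c_[(uv[:,0]-m['cx'])/f,(uv[:,1]-m['cy'])/f,np.ones(len(uv))]@T[:3,:3].T
    return T[:3,3]+c*((z-T[2,3])/c[:,2])[:,None]
E
python3 - <<'E'
from meas import *
z=np.load('w1.npz'); p,P=z['p'],z['P']
m=vision.camera_model('wrist')
hsv=cv2.cvtColor(p,cv2.COLOR_RGB2HSV); H,S,V=[hsv[...,i].astype(int) for i in range(3)]
dock=(P[...,1]>.12)&(P[...,1]<.4)&(P[...,0]>.4)&(P[...,0]<.65)
C=dict(red=((H<6)|(H>174))&(S>150),yel=(H>22)&(H<36)&(S>150),blue=(H>100)&(H<118)&(S>130))
for c,mk in C.items():
    for nm,lo,hi in (('tab',.112,.125),('clip',.052,.07)):
        q=P[mk&dock&(P[...,2]>lo)&(P[...,2]<hi)]
        r=cv2.minAreaRect(q[:,:2].astype(np.float32)); print(c,nm,len(q),np.round(r[0],4),np.round(r[1],4),round(r[2],1),np.median(q,0).round(4))
cg=(P[...,1]>-.16)&(P[...,1]<.12)&(P[...,0]>.4)&(P[...,0]<.66)
for lo,hi in((.03,.06),(.034,.044)):
    q=P[cg&(P[...,2]>lo)&(P[...,2]<hi)]; r=cv2.minAreaRect(q[:,:2].astype(np.float32)); print('cage',len(q),r)
g=cg&(H>50)&(H<80)&(S>120); q=P[g]; print('green',len(q),np.median(q,0),q.min(0),q.max(0))
hist=np.histogram(P[cg][:,2],bins=np.arange(0,.07,.005)); print(hist)
# sockets: dark holes near expected corners
yaw=np.radians(r[2] if r[2]<45 else r[2]-90); c0=np.array(r[0])
print('yaw',np.degrees(yaw))
for sx in(-68,68):
  for sy in(-82,82):
    e=c0+np.array([[np.cos(yaw),-np.sin(yaw)],[np.sin(yaw),np.cos(yaw)]])@np.array([sx,sy])/1000
    near=(np.hypot(P[...,0]-e[0],P[...,1]-e[1])<.014)&(P[...,2]<.036)
    v,u=np.nonzero(near); 
    print(sx,sy,e.round(4),len(u), P[near].mean(0).round(4) if len(u) else None)
cv2.imwrite('pics/cage_crop.png',cv2.resize(p[110:270,100:310,::-1],None,fx=3.5,fy=3.5,interpolation=cv2.INTER_CUBIC))
E
```

```text
red tab 574 [0.523  0.1894] [0.0503 0.0124] 6.6 [0.5214 0.1883 0.1189]
red clip 413 [0.5192 0.1961] [0.1295 0.0292] 11.7 [0.4667 0.1881 0.0613]
yel tab 589 [0.517  0.2348] [0.0492 0.0125] 7.3 [0.5156 0.2336 0.1188]
yel clip 415 [0.5127 0.2466] [0.1297 0.0373] 13.4 [0.4607 0.2333 0.0613]
blue tab 589 [0.5112 0.2803] [0.0492 0.0121] 6.9 [0.5098 0.279  0.1189]
blue clip 294 [0.5033 0.3004] [0.132  0.0316] 24.7 [0.4533 0.2766 0.0616]
cage 12614 ((0.517024576663971, -0.03331312537193298), (0.16544723510742188, 0.1990000456571579), 8.24229907989502)
cage 6278 ((0.5169718861579895, -0.03333832323551178), (0.16544592380523682, 0.19894354045391083), 8.208264350891113)
green 370 [ 0.52781785 -0.12611452  0.04517334] [ 0.41882854 -0.13495584  0.03558771] [0.57162967 0.08946305 0.48493578]
(array([17620,  4858,  2020,   945,  1742,  1519,  2958,  2887,  3794,
        2975,     0,     0,     0,     0]), array([0.   , 0.005, 0.01 , 0.015, 0.02 , 0.025, 0.03 , 0.035, 0.04 ,
       0.045, 0.05 , 0.055, 0.06 , 0.065, 0.07 ]))
yaw 8.208264350891113
-68 -82 [ 0.4614 -0.1242] 180 [ 0.4622 -0.1299  0.0239]
-68 82 [0.438  0.0381] 182 [0.4384 0.0361 0.0193]
68 -82 [ 0.596  -0.1048] 128 [ 0.6008 -0.1094  0.0252]
68 82 [0.5726 0.0575] 124 [0.5777 0.0564 0.0227]
```

View pics/cage_crop.png

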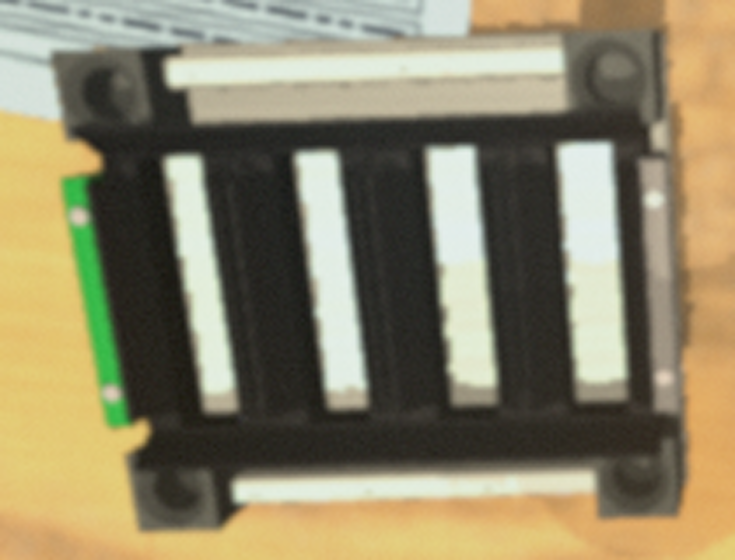

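Crop: sockets at about (108,93), (613,72), (178,487) and (632,480), bay slots dark and white between. I ray-cast the sockets to check the cage pose, then plan the red grasp.

Run:
```python
from meas import *
m=vision.camera_model('wrist')
uv=np.array([[108,93],[613,72],[178,487],[632,480]])/3.5+[100,110]
q=ray(m,uv,.040)[:,:2]; print(q.round(4),q.mean(0))
for a,b in((0,1),(2,3)): v=q[b]-q[a]; print(np.linalg.norm(v),np.degrees(np.arctan2(-v[0],v[1])))
for a,b in((0,2),(1,3)): v=q[b]-q[a]; print(np.linalg.norm(v),np.degrees(np.arctan2(v[1],v[0])))
z=np.load('w1.npz'); P=z['P']
top=(P[...,2]>.0385)&(P[...,2]<.0425)
cg=(P[...,1]>-.16)&(P[...,1]<.12)&(P[...,0]>.4)&(P[...,0]<.66)
plan([.523,.1894,.19],-173); shift([.523,.1894,.19],[.523,.1894,.107],-173)
```

```text
[[ 0.4611 -0.1221]
 [ 0.4363  0.0396]
 [ 0.5945 -0.1026]
 [ 0.5738  0.0569]] [ 0.51643695 -0.03206955]
0.16365379547239295 8.73742760177916
0.1607789293471596 7.371460562812778
0.13475770532154946 8.342613137959852
0.13864065550899685 7.146496669829747
t 2.5 turn [-0.0001 -0.0001 -0.0077] shift cm [-3.36  8.75 14.36] F [ 0.2 -0.7 -1. ] op 2.61 gf 0.0
leg [ 0.  -0.   8.3]
```

move_arm(moves=[2.6,-1.7,4.4,0,0,0,-0.0077,2.6,-1.66,4.35,2.4,0,0,0,2.6,0,0,4,0,0,0,2.6,0,0,4,0,0,0,2.6,0,0,4,0,0,0,2.6,0,0,0,0,0,0,2.6,0,0,0,0,0,0])

```text
clock: 3.2
tool_pos: [0.5235, 0.1872, 0.1915]
orientation: [-179.9, -0.0, -173.0]
force: [0.1, -0.8, 2.0]
opening: 0.0258
gripper_force: 0.0
```

Run:
```python
from meas import *
plan([.523,.1894,.107],-173)
p,d,m=snap('wrist','w2.png'); P=pts(d,m); np.savez('w2.npz',p=p,P=P)
hsv=cv2.cvtColor(p,cv2.COLOR_RGB2HSV); H,S,V=[hsv[...,i].astype(int) for i in range(3)]
C=dict(red=((H<6)|(H>174))&(S>150),yel=(H>22)&(H<36)&(S>150),blue=(H>100)&(H<118)&(S>130))
for c,mk in C.items():
    q=P[mk&(P[...,2]>.114)&(P[...,2]<.123)]; r=cv2.minAreaRect(q[:,:2].astype(np.float32)); print(c,len(q),np.round(r[0],4),np.round(r[1],4),round(r[2],1))
```

```text
t 3.2 turn [-0.0011 -0.0002 -0.0001] shift cm [0.02 0.22 8.45] F [ 0.1 -0.8  2. ] op 2.58 gf 0.0
red 1379 [0.5222 0.1895] [0.0492 0.0123] 6.6
yel 1415 [0.5172 0.2351] [0.0499 0.0124] 6.9
blue 1495 [0.512  0.2805] [0.0502 0.0124] 7.0
```

View pics/w2.png

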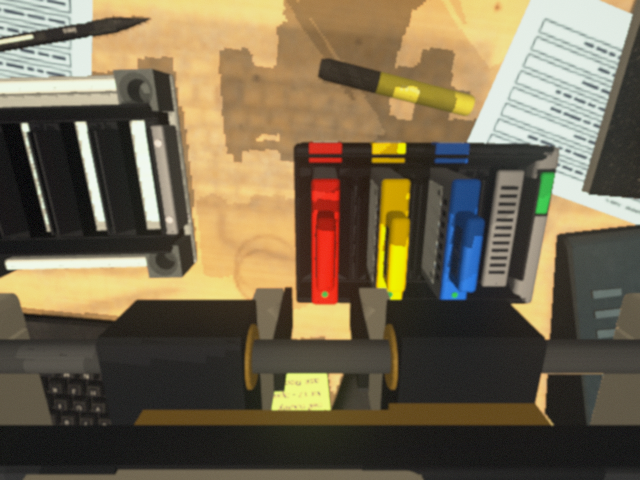

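The wrist view shows the fingers at columns 290 and 360 straddling the red tab (325,250), clear of the yellow tab (397,250). I descend on red.

move_arm(moves=[2.6,0,0.2,3.5,0,0,0,2.6,0.08,0,2.5,0,0,0,2.6,0,0,1.2,0,0,0,2.6,0,0,0.6,0,0,0,2.6,0,0,0.3,0,0,0,2.6,0,0,0.2,0,0,0,2.6,0,0,0,0,0,0,2.6,0,0,0,0,0,0])

```text
clock: 4.05
tool_pos: [0.5222, 0.1903, 0.1084]
orientation: [180.0, 0.1, -172.9]
force: [0.2, 0.3, -0.6]
opening: 0.0259
gripper_force: 0.0
```

```bash
python3 -c "
from h import *
plan([.5222,.1895,.107],-173.1)"
```

```text
t 4.05 turn [0.0005 0.001  0.0027] shift cm [ 0.   -0.08  0.14] F [ 0.2  0.3 -0.6] op 2.59 gf 0.0
```

move_arm(moves=[2.6,0,-0.08,0.1,0,0,0,0.6,0,0,0,0,0,0,0.6,0,0,0,0,0,0,0.6,0,0,0,0,0,0,0.6,0,0,0,0,0,0,0.6,0,0,0,0,0,0,0.6,0,0,-1,0,0,0,0.6,0,0,-1.5,0,0,0])

```text
clock: 4.85
tool_pos: [0.5211, 0.1888, 0.1313]
orientation: [-179.9, -0.1, -173.0]
force: [-0.1, 0.5, -1.7]
opening: 0.0119
gripper_force: 30.0
```

move_arm(moves=[0.6,0,0,-2,0,0,0,0.6,0,0,-2,0,0,0,0.6,0,0,-2,0,0,0,0.6,0,0,-1.5,0,0,0,0.6,0,0,0,0,0,0,0.6,0,0,0,0,0,0])

```text
clock: 5.45
tool_pos: [0.5216, 0.1892, 0.2065]
orientation: [180.0, -0.0, -173.0]
force: [-0.8, -1.0, -1.8]
opening: 0.0118
gripper_force: 30.0
```

Run:
```python
from meas import *
c=np.array([.5167,-.0327]);y=np.radians(8.0);M=np.array([[np.cos(y),-np.sin(y)],[np.sin(y),np.cos(y)]])
for k in(69,23,-23): print(k,(c+M@[0,k/1000]).round(4))
t=c+M@[0,.069]
plan([*t,.21],-172)
p,d,m=snap('wrist','w3.png')
```

```text
69 [0.5071 0.0356]
23 [ 0.5135 -0.0099]
-23 [ 0.5199 -0.0555]
t 5.45 turn [ 0.0005 -0.0001 -0.0169] shift cm [  3.57 -15.    -0.35] F [-0.8 -1.  -1.8] op 1.18 gf 29.992586374282837
```

View pics/w3.png

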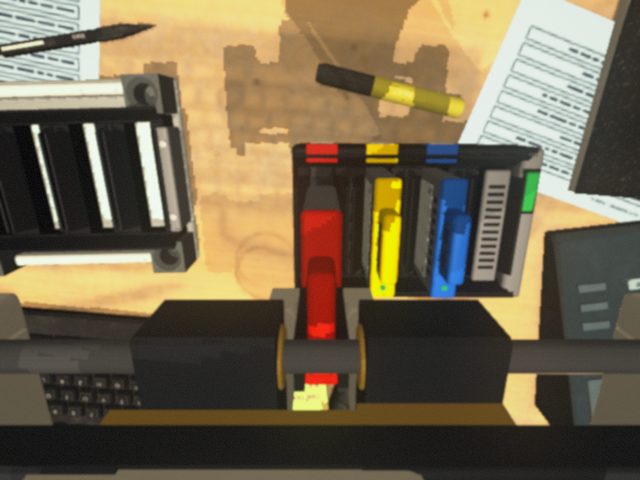

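The red drive is held level at (320,290) and clear of the dock. I carry it above its cage bay.

move_arm(moves=[0.6,0.9,-3.75,0,0,0,-0.0169,0.6,0.9,-3.75,0,0,0,0,0.6,0.9,-3.75,0,0,0,0,0.6,0.87,-3.75,0,0,0,0,0.6,0,0,2.5,0,0,0,0.6,0,0,2,0,0,0,0.6,0,0,0,0,0,0,0.6,0,0,0,0,0,0])

```text
clock: 6.3
tool_pos: [0.5065, 0.0356, 0.1612]
orientation: [-180.0, -0.1, -172.0]
force: [-0.1, -0.6, -1.7]
opening: 0.0119
gripper_force: 30.0
```

Run:
```python
from meas import *
plan([.5071,.0356,.15],-172)
p,d,m=snap('wrist','w4.png'); P=pts(d,m); np.savez('w4.npz',p=p,P=P,d=d)
```

```text
t 6.3 turn [-0.0009 -0.0018  0.0006] shift cm [-0.06 -0.01  1.12] F [-0.1 -0.6 -1.7] op 1.19 gf 29.992745518684387
```

View pics/w4.png

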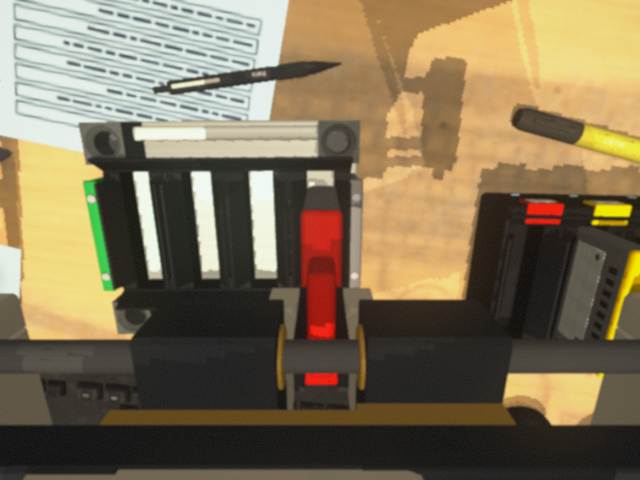

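The red drive hangs over the bay nearest the grey end plate. The visible sockets are at about (106,140) and (338,139). I refine the cage pose from the socket circles numerically.

```bash
cat >> meas.py <<'E'
def proj(m,X):
    f=240/np.tan(np.radians(m['vertical_fov']/2)); T=np.linalg.inv(np.array(m['cam_to_world'])); c=T[:3,:3]@np.asarray(X)+T[:3,3]
    return np.array([c[0]/c[2]*f+m['cx'],c[1]/c[2]*f+m['cy']])
def sockets(p,m,c,yaw,ks=((-1,-1),(-1,1),(1,-1),(1,1))):
    y=np.radians(yaw); M=np.array([[np.cos(y),-np.sin(y)],[np.sin(y),np.cos(y)]]); out={}
    g=cv2.GaussianBlur(cv2.cvtColor(p,cv2.COLOR_RGB2GRAY),(0,0),1)
    for sx,sy in ks:
        e=np.array(c)+M@[sx*.068,sy*.082]; u,v=proj(m,[*e,.04]).round().astype(int)
        if not(20<u<620 and 20<v<460): continue
        s=18; b=cv2.resize(g[v-s:v+s,u-s:u+s],None,fx=6,fy=6,interpolation=cv2.INTER_CUBIC)
        k=cv2.HoughCircles(b,cv2.HOUGH_GRADIENT,1.5,200,param1=60,param2=15,minRadius=40,maxRadius=85)
        if k is None: print(sx,sy,'none'); continue
        q=ray(m,[u-s+k[0,0,0]/6,v-s+k[0,0,1]/6],.04)[0]; out[sx,sy]=q[:2]
        print(sx,sy,'px',u,v,'r',k[0,0,2]/6,'found',q[:2].round(4),'diff mm',((q[:2]-e)*1000).round(1))
    return out
E
python3 - <<'E'
from meas import *
m=vision.camera_model('wrist'); z=np.load('w4.npz'); p,P=z['p'],z['P']
sockets(p,m,[.5167,-.0327],8)
# outer long front edge line & cage tops
cg=(P[...,1]>-.16)&(P[...,1]<.12)&(P[...,0]>.4)&(P[...,0]<.5)&(P[...,2]>.036)&(P[...,2]<.043)
g=cv2.cvtColor(p,cv2.COLOR_RGB2GRAY)
# white floor strips in a few rows
y=np.radians(8);M=np.array([[np.cos(y),-np.sin(y)],[np.sin(y),np.cos(y)]])
for v in(190,210,230,250,270):
    r=g[v].astype(int); e=np.nonzero(np.abs(np.diff((r>150).astype(int))))[0]
    e=e[(e>120)&(e<290)]; q=ray(m,np.c_[e+1,np.full(len(e),v)],.008)[:,:2]
    print(v,e,((q-[.5167,-.0327])@M*1000).round(1)[:,1])
E
```

```text
-1 -1 none
-1 1 none
1 -1 none
1 1 none
190 [135 149 192 211 249 273] [-80.4 -69.  -34.2 -18.8  12.   31.4]
210 [137 152 195 213 251 273] [-81.2 -68.8 -33.4 -18.6  12.7  30.8]
230 [141 155 197 215 252 274] [-80.3 -68.6 -33.5 -18.4  12.6  31. ]
250 [144 158 198 217 253 275] [-80.3 -68.4 -34.3 -18.2  12.5  31.2]
270 [147 160 201 218 255 275] [-80.3 -69.  -33.5 -18.8  13.2  30.5]
```

Slot edges agree with the pose to within 0.5 mm, so I lower red into the bay.

move_arm(moves=[0.6,-0.06,0,1.5,0,0,0,0.6,0,0,1.0,0,0,0,0.6,0,0,0.8,0,0,0,0.6,0,0,0.7,0,0,0,0.6,0,0,0.5,0,0,0,0.6,0,0,0.5,0,0,0,0.6,0,0,0.3,0,0,0,0.6,0,0,0,0,0,0])

```text
clock: 7.15
tool_pos: [0.5072, 0.0358, 0.1083]
orientation: [-180.0, -0.0, -172.0]
force: [0.3, 0.2, -2.4]
opening: 0.0117
gripper_force: 30.0
```

No side force; I go on to the floor.

move_arm(moves=[0.6,0,0,0.5,0,0,0,0.6,0,0,0.5,0,0,0,0.6,0,0,0.3,0,0,0,0.6,0,0,0.2,0,0,0,0.6,0,0,0.1,0,0,0,0.6,0,0,0.1,0,0,0,0.6,0,0,0,0,0,0])

```text
clock: 7.85
tool_pos: [0.5074, 0.0359, 0.0916]
orientation: [180.0, 0.0, -172.0]
force: [0.9, -0.4, -1.7]
opening: 0.0115
gripper_force: 30.0
```

move_arm(moves=[0.6,0,0,0.1,0,0,0,0.6,0,0,0.1,0,0,0,0.6,0,0,0,0,0,0])

```text
clock: 8.15
tool_pos: [0.5077, 0.0359, 0.0907]
orientation: [-180.0, 0.0, -172.0]
force: [-4.3, 0.5, 7.9]
opening: 0.0121
gripper_force: 30.0
```

Contact at TCP z 0.091, the expected seated height. Release and go to yellow.

move_arm(moves=[2.6,0,0,-0.1,0,0,0,2.6,0,0,0,0,0,0,2.6,0,0,-0.5,0,0,0,2.6,0,0,-2,0,0,0,2.6,0,0,-3,0,0,0,2.6,0,0,-3.3,0,0,0,2.6,0,0,0,0,0,0])

```text
clock: 8.85
tool_pos: [0.5101, 0.0366, 0.1834]
orientation: [179.9, 0.4, -171.9]
force: [0.2, 0.3, -0.0]
opening: 0.0257
gripper_force: 0.0
```

Run:
```python
from meas import *
plan([.5172,.2351,.18],-173.1)
p,d,m=snap('wrist','w5.png'); P=pts(d,m)
hsv=cv2.cvtColor(p,cv2.COLOR_RGB2HSV); H,S,V=[hsv[...,i].astype(int) for i in range(3)]
for lo,hi in((.08,.097),(.098,.107)):
  q=P[((H<6)|(H>174))&(S>150)&(P[...,2]>lo)&(P[...,2]<hi)&(P[...,1]<.12)&(P[...,1]>-.1)&(P[...,0]>.45)]; r=cv2.minAreaRect(q[:,:2].astype(np.float32)); print(len(q),r,np.median(q,0))
```

```text
t 8.85 turn [0.0011 0.0078 0.0203] shift cm [-3.09 19.63  0.34] F [ 0.2  0.3 -0. ] op 2.57 gf 0.0
1687 ((0.5083036422729492, 0.03602047264575958), (0.08994565159082413, 0.0183881726115942), 7.711470127105713) [0.48407511 0.03365832 0.08162454]
1327 ((0.5078299045562744, 0.036185123026371), (0.0491921491920948, 0.012451949529349804), 7.482048988342285) [0.50594504 0.03585829 0.10290831]
```

move_arm(moves=[2.6,0,0,0,0.001,0.0078,0.0203,2.6,-0.6,3.9,0,0,0,0,2.6,-0.6,3.9,0,0,0,0,2.6,-0.6,3.9,0,0,0,0,2.6,-0.6,3.95,0.3,0,0,0,2.6,-0.69,3.98,0,0,0,0,2.6,0,0,0,0,0,0,2.6,0,0,0,0,0,0])

```text
clock: 9.7
tool_pos: [0.5139, 0.2349, 0.1735]
orientation: [-179.8, -0.6, -173.1]
force: [-0.7, -0.7, -0.7]
opening: 0.0258
gripper_force: 0.0
```

Run:
```python
from meas import *
plan([.5172,.2351,.1075],-173.1)
```

```text
t 9.7 turn [-0.0029 -0.0106  0.    ] shift cm [-0.33 -0.02  6.6 ] F [-0.7 -0.7 -0.7] op 2.58 gf 0.0
```

move_arm(moves=[2.6,-0.33,0,2.5,-0.0029,-0.0106,0,2.6,0,0,2,0,0,0,2.6,0,0,1,0,0,0,2.6,0,0,0.6,0,0,0,2.6,0,0,0.3,0,0,0,2.6,0,0,0.2,0,0,0,2.6,0,0,0,0,0,0,2.6,0,0,0,0,0,0])

```text
clock: 10.5
tool_pos: [0.5181, 0.2351, 0.1098]
orientation: [179.9, 0.2, -173.1]
force: [-0.6, 0.2, -0.3]
opening: 0.0259
gripper_force: 0.0
```

Run:
```python
from meas import *
plan([.5172,.2351,.1075],-173.1)
```

```text
t 10.5 turn [ 0.0023  0.0036 -0.0008] shift cm [0.09 0.01 0.23] F [-0.6  0.2 -0.3] op 2.59 gf 0.0
```

move_arm(moves=[2.6,0.07,0,0.15,0,0.003,0,0.6,0,0,0,0,0,0,0.6,0,0,0,0,0,0,0.6,0,0,0,0,0,0,0.6,0,0,0,0,0,0,0.6,0,0,0,0,0,0,0.6,0,0,-1,0,0,0,0.6,0,0,-1.5,0,0,0])

```text
clock: 11.3
tool_pos: [0.5164, 0.2341, 0.1323]
orientation: [180.0, -0.1, -173.2]
force: [-0.1, 0.5, -2.6]
opening: 0.0115
gripper_force: 30.0
```

move_arm(moves=[0.6,0,0,-2,0,0,0,0.6,0,0,-2,0,0,0,0.6,0,0,-2,0,0,0,0.6,0,0,-2,0,0,0,0.6,0,0,-1,0,0,0,0.6,0,0,0,0,0,0,0.6,0,0,0,0,0,0])

```text
clock: 12.0
tool_pos: [0.5167, 0.2344, 0.222]
orientation: [179.9, -0.1, -173.2]
force: [-0.6, -0.7, -2.9]
opening: 0.0116
gripper_force: 30.0
```

Run:
```python
from meas import *
c=np.array([.5174,-.0325]);y=np.radians(7.9);M=np.array([[np.cos(y),-np.sin(y)],[np.sin(y),np.cos(y)]])
for k in(69,23,-23): print(k,(c+M@[0,k/1000]).round(4))
t=c+M@[0,.023]
plan([*t,.215],-172.1)
```

```text
69 [0.5079 0.0358]
23 [ 0.5142 -0.0097]
-23 [ 0.5206 -0.0553]
t 12.0 turn [ 0.0018 -0.0011 -0.0186] shift cm [  3.6  -24.14   0.7 ] F [-0.6 -0.7 -2.9] op 1.16 gf 29.997606575489044
```

move_arm(moves=[0.6,0.6,-4.02,0,0.0018,-0.001,-0.0186,0.6,0.6,-4.02,0,0,0,0,0.6,0.6,-4.02,0,0,0,0,0.6,0.6,-4.02,0,0,0,0,0.6,0.6,-4.03,0,0,0,0,0.6,0.6,-4.03,0,0,0,0,0.6,0,0,2,0,0,0,0.6,0,0,2,0,0,0])

```text
clock: 12.8
tool_pos: [0.5135, -0.011, 0.1813]
orientation: [180.0, 0.0, -172.2]
force: [0.1, 0.5, -3.2]
opening: 0.0119
gripper_force: 30.0
```

move_arm(moves=[0.6,0,0,2,0,0,0,0.6,0,0,0,0,0,0,0.6,0,0,0,0,0,0])

```text
clock: 13.1
tool_pos: [0.5137, -0.0096, 0.1621]
orientation: [-180.0, -0.1, -172.1]
force: [0.2, -0.4, -2.1]
opening: 0.0115
gripper_force: 30.0
```

Run:
```python
from meas import *
plan([.5142,-.0097,.11],-172.1)
p,d,m=snap('wrist','w6.png')
```

```text
t 13.1 turn [-0.0006 -0.0012  0.0005] shift cm [-0.05 -0.01  5.21] F [ 0.2 -0.4 -2.1] op 1.15 gf 29.997885525226593
```

View pics/w6.png

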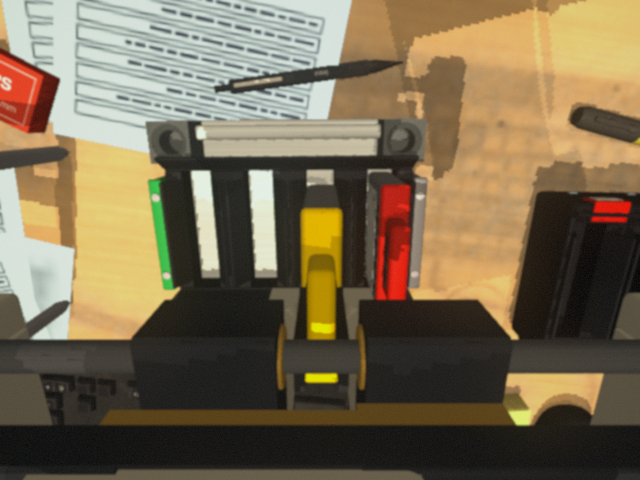

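Red stands in the bay at (395,240), and yellow is above the third bay at (320,260), in line with its slot. I lower it.

move_arm(moves=[0.6,-0.05,0,1.5,0,0,0,0.6,0,0,1.0,0,0,0,0.6,0,0,0.8,0,0,0,0.6,0,0,0.7,0,0,0,0.6,0,0,0.5,0,0,0,0.6,0,0,0.5,0,0,0,0.6,0,0,0.3,0,0,0,0.6,0,0,0,0,0,0])

```text
clock: 13.95
tool_pos: [0.5144, -0.0094, 0.1092]
orientation: [-180.0, 0.0, -172.1]
force: [-0.3, -0.3, -2.3]
opening: 0.012
gripper_force: 30.0
```

move_arm(moves=[0.6,0,0,0.5,0,0,0,0.6,0,0,0.5,0,0,0,0.6,0,0,0.3,0,0,0,0.6,0,0,0.1,0,0,0,0.6,0,0,0.1,0,0,0,0.6,0,0,0.1,0,0,0,0.6,0,0,0,0,0,0])

```text
clock: 14.65
tool_pos: [0.5146, -0.0094, 0.0935]
orientation: [180.0, 0.0, -172.1]
force: [-0.6, 1.3, -2.5]
opening: 0.0118
gripper_force: 30.0
```

move_arm(moves=[0.6,0,0,0.1,0,0,0,0.6,0,0,0.1,0,0,0,0.6,0,0,0.1,0,0,0,0.6,0,0,0,0,0,0])

```text
clock: 15.05
tool_pos: [0.5149, -0.0094, 0.0917]
orientation: [-180.0, 0.1, -172.1]
force: [-5.1, 0.5, 9.8]
opening: 0.012
gripper_force: 30.0
```

move_arm(moves=[2.6,0,0,-0.15,0,0,0,2.6,0,0,0,0,0,0,2.6,0,0,-0.5,0,0,0,2.6,0,0,-2,0,0,0,2.6,0,0,-3,0,0,0,2.6,0,0,-3.3,0,0,0,2.6,0,0,0,0,0,0,2.6,0,0,0,0,0,0])

```text
clock: 15.85
tool_pos: [0.515, -0.0092, 0.1809]
orientation: [180.0, 0.2, -172.1]
force: [-0.1, 0.4, -0.6]
opening: 0.0261
gripper_force: 0.0
```

Run:
```python
from meas import *
plan([.512,.2805,.18],-173.1)
p,d,m=snap('wrist','w7.png'); P=pts(d,m)
hsv=cv2.cvtColor(p,cv2.COLOR_RGB2HSV); H,S,V=[hsv[...,i].astype(int) for i in range(3)]
for n,mk in(('red',(H<6)|(H>174)),('yel',(H>22)&(H<36))):
  q=P[mk&(S>150)&(P[...,2]>.098)&(P[...,2]<.113)&(P[...,1]<.12)&(P[...,1]>-.1)&(P[...,0]>.45)]; r=cv2.minAreaRect(q[:,:2].astype(np.float32)); print(n,len(q),r,np.median(q,0))
```

```text
t 15.85 turn [0.0007 0.0029 0.0177] shift cm [-3.19 28.79  0.09] F [-0.1  0.4 -0.6] op 2.61 gf 0.0
red 1379 ((0.5082608461380005, 0.035954006016254425), (0.04985619708895683, 0.012249254621565342), 7.777315616607666) [0.50667708 0.03512569 0.10287841]
yel 1320 ((0.5144786834716797, -0.009372619912028313), (0.04903643950819969, 0.012479273602366447), 8.235818862915039) [ 0.51292671 -0.0095787   0.10288619]
```

move_arm(moves=[2.6,-0.53,4.8,0,0,0,0.0177,2.6,-0.53,4.8,0,0,0,0,2.6,-0.53,4.8,0,0,0,0,2.6,-0.53,4.8,0,0,0,0,2.6,-0.53,4.8,0,0,0,0,2.6,-0.53,4.79,0,0,0,0,2.6,0,0,0,0,0,0,2.6,0,0,0,0,0,0])

```text
clock: 16.7
tool_pos: [0.5097, 0.2809, 0.1782]
orientation: [-179.9, -0.1, -173.0]
force: [-0.5, 0.1, -0.1]
opening: 0.0259
gripper_force: 0.0
```

Run:
```python
from meas import *
plan([.512,.2805,.1075],-173.1)
```

```text
t 16.7 turn [-0.0019 -0.0018  0.002 ] shift cm [-0.22 -0.07  7.07] F [-0.5  0.1 -0.1] op 2.59 gf 0.0
```

move_arm(moves=[2.6,-0.22,-0.07,2.5,0,0,0.002,2.6,0,0,2,0,0,0,2.6,0,0,1.2,0,0,0,2.6,0,0,0.7,0,0,0,2.6,0,0,0.4,0,0,0,2.6,0,0,0.2,0,0,0,2.6,0,0,0,0,0,0,2.6,0,0,0,0,0,0])

```text
clock: 17.5
tool_pos: [0.5133, 0.28, 0.1108]
orientation: [180.0, 0.1, -173.2]
force: [-0.4, -0.6, -0.1]
opening: 0.0258
gripper_force: 0.0
```

Run:
```python
from meas import *
plan([.512,.2805,.1075],-173.1)
```

```text
t 17.5 turn [ 0.0006  0.0017 -0.0019] shift cm [0.12 0.06 0.33] F [-0.4 -0.6 -0.1] op 2.58 gf 0.0
```

move_arm(moves=[2.6,0.1,0.05,0.25,0,0.0015,0,0.6,0,0,0,0,0,0,0.6,0,0,0,0,0,0,0.6,0,0,0,0,0,0,0.6,0,0,0,0,0,0,0.6,0,0,0,0,0,0,0.6,0,0,-1,0,0,0,0.6,0,0,-1.5,0,0,0])

```text
clock: 18.3
tool_pos: [0.5112, 0.2795, 0.1321]
orientation: [-179.9, -0.2, -173.2]
force: [-0.0, 0.3, -2.1]
opening: 0.0117
gripper_force: 30.0
```

move_arm(moves=[0.6,0,0,-2,0,0,0,0.6,0,0,-2,0,0,0,0.6,0,0,-2,0,0,0,0.6,0,0,-2,0,0,0,0.6,0,0,-1,0,0,0,0.6,0,0,0,0,0,0,0.6,0,0,0,0,0,0])

```text
clock: 19.0
tool_pos: [0.5115, 0.28, 0.2219]
orientation: [-180.0, -0.1, -173.2]
force: [0.2, -1.0, -3.1]
opening: 0.0116
gripper_force: 30.0
```

Run:
```python
from meas import *
plan([.5206,-.0551,.22],-172.1)
```

```text
t 19.0 turn [-0.     -0.0016 -0.0196] shift cm [  3.71 -33.32   0.19] F [ 0.2 -1.  -3.1] op 1.16 gf 29.98611956834793
```

move_arm(moves=[0.6,0.53,-4.76,0,0,0,-0.0196,0.6,0.53,-4.76,0,0,0,0,0.6,0.53,-4.76,0,0,0,0,0.6,0.53,-4.76,0,0,0,0,0.6,0.53,-4.76,0,0,0,0,0.6,0.53,-4.76,0,0,0,0,0.6,0.53,-4.76,0,0,0,0,0.6,0,0,2,0,0,0])

```text
clock: 19.8
tool_pos: [0.5206, -0.0596, 0.2034]
orientation: [-179.9, 0.1, -172.3]
force: [-0.2, 0.7, -3.6]
opening: 0.0118
gripper_force: 30.0
```

move_arm(moves=[0.6,0,0,2,0,0,0,0.6,0,0,2,0,0,0,0.6,0,0,0,0,0,0,0.6,0,0,0,0,0,0])

```text
clock: 20.2
tool_pos: [0.5198, -0.0551, 0.1621]
orientation: [-180.0, -0.2, -172.1]
force: [1.3, -0.6, -2.0]
opening: 0.0118
gripper_force: 30.0
```

Run:
```python
from meas import *
plan([.5206,-.0551,.11],-172.1)
```

```text
t 20.2 turn [-0.0004 -0.0027  0.0004] shift cm [-0.08 -0.01  5.21] F [ 1.3 -0.6 -2. ] op 1.18 gf 29.998440742492676
```

move_arm(moves=[0.6,-0.06,0,1.5,0,0,0,0.6,0,0,1.0,0,0,0,0.6,0,0,0.8,0,0,0,0.6,0,0,0.7,0,0,0,0.6,0,0,0.5,0,0,0,0.6,0,0,0.5,0,0,0,0.6,0,0,0.3,0,0,0,0.6,0,0,0,0,0,0])

```text
clock: 21.0
tool_pos: [0.5205, -0.0549, 0.1093]
orientation: [180.0, -0.1, -172.1]
force: [-0.1, -0.1, -2.4]
opening: 0.012
gripper_force: 30.0
```

move_arm(moves=[0.6,0,0,0.5,0,0,0,0.6,0,0,0.5,0,0,0,0.6,0,0,0.3,0,0,0,0.6,0,0,0.1,0,0,0,0.6,0,0,0.1,0,0,0,0.6,0,0,0.1,0,0,0,0.6,0,0,0,0,0,0])

```text
clock: 21.7
tool_pos: [0.5207, -0.0549, 0.0936]
orientation: [180.0, -0.0, -172.1]
force: [0.1, 0.2, -3.6]
opening: 0.0115
gripper_force: 30.0
```

move_arm(moves=[0.6,0,0,0.1,0,0,0,0.6,0,0,0.1,0,0,0,0.6,0,0,0,0,0,0])

```text
clock: 22.0
tool_pos: [0.5208, -0.0549, 0.0917]
orientation: [-180.0, -0.0, -172.1]
force: [-0.2, 0.2, -1.8]
opening: 0.0115
gripper_force: 30.0
```

move_arm(moves=[0.6,0,0,0.1,0,0,0,0.6,0,0,0.1,0,0,0,0.6,0,0,0,0,0,0])

```text
clock: 22.3
tool_pos: [0.5209, -0.0551, 0.0916]
orientation: [-180.0, 0.0, -172.0]
force: [-8.1, 1.8, 19.3]
opening: 0.0121
gripper_force: 30.0
```

Blue is seated. I release, retract, and move above the frame.

move_arm(moves=[2.6,0,0,-0.3,0,0,0,2.6,0,0,0,0,0,0,2.6,0,0,-0.5,0,0,0,2.6,0,0,-2,0,0,0,2.6,0,0,-4,0,0,0,2.6,0,0,-5,0,0,0,4.5,0,0,-5,0,0,0,4.5,0,0,0,0,0,0])

```text
clock: 23.1
tool_pos: [0.5244, -0.0549, 0.2654]
orientation: [-179.9, 0.7, -172.0]
force: [-0.1, 0.5, -0.1]
opening: 0.037
gripper_force: 0.0
```

Run:
```python
from meas import *
plan([.54,-.29,.28],-172.1); plan([.54,-.29,.28],-93)
p,d,m=snap('wrist','w8.png'); P=pts(d,m); np.savez('w8.npz',p=p,P=P)
hsv=cv2.cvtColor(p,cv2.COLOR_RGB2HSV); H,S,V=[hsv[...,i].astype(int) for i in range(3)]
for n,mk in(('red',(H<6)|(H>174)),('yel',(H>22)&(H<36)),('blue',(H>100)&(H<118))):
  q=P[mk&(S>130)&(P[...,2]>.098)&(P[...,2]<.113)&(P[...,1]<.12)&(P[...,1]>-.12)&(P[...,0]>.45)]; r=cv2.minAreaRect(q[:,:2].astype(np.float32)); print(n,len(q),r,np.median(q,0))
sockets(p,m,[.5174,-.0325],7.9)
```

```text
t 23.1 turn [-0.001   0.0114  0.0012] shift cm [  1.69 -23.5   -1.46] F [-0.1  0.5 -0.1] op 3.7 gf 0.0
t 23.1 turn [-0.0087  0.0089 -1.3793] shift cm [23.4  -2.79 -1.46] F [-0.1  0.5 -0.1] op 3.7 gf 0.0
red 808 ((0.5081484317779541, 0.03590825945138931), (0.04920462891459465, 0.012191756628453732), 8.170353889465332) [0.50710945 0.03475081 0.10295985]
yel 789 ((0.5145519971847534, -0.00958169810473919), (0.04910186305642128, 0.012568903155624866), 7.876334190368652) [ 0.51309636 -0.0100156   0.10286696]
blue 793 ((0.5207107663154602, -0.055330872535705566), (0.05000712350010872, 0.01213920209556818), 8.233699798583984) [ 0.51924249 -0.05515149  0.10283821]
-1 -1 px 259 128 r 10.066667 found [ 0.458  -0.1295] diff mm [-3.3 -6.5]
-1 1 none
1 -1 px 265 261 r 12.866666 found [ 0.5823 -0.106 ] diff mm [-13.7  -1.6]
1 1 px 420 261 r 8.916667 found [0.58   0.0511] diff mm [ 6.5 -7. ]
```

View pics/w8.png

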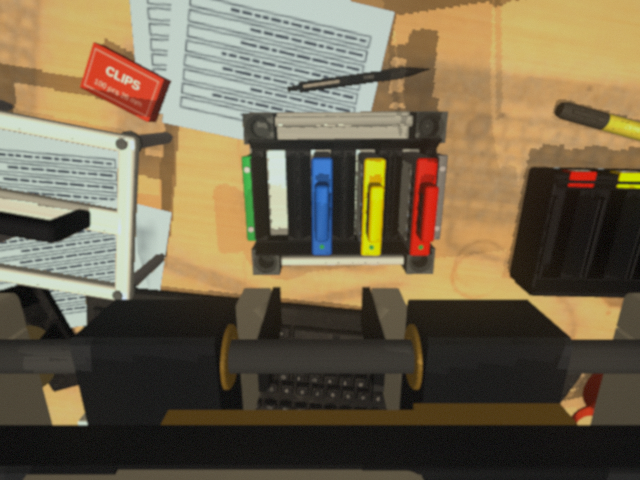

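The cage now reads, from the green end: empty (277,195), blue (322), yellow (372), red (424), all at the same height. The frame is at left, with its handle near (45,225). I go above the frame and turn.

move_arm(moves=[4.5,0.34,-4.7,0,0,0,0,4.5,0.34,-4.7,0,0,0,0,4.5,0.34,-4.7,0,0,0,0,4.5,0.34,-4.7,0,0,0,0,4.5,0.34,-4.7,0,0,0,0,4.5,0,0,0,0,0,-0.1379,4.5,0,0,0,0,0,-0.1379,4.5,0,0,0,0,0,-0.1379])

```text
clock: 23.95
tool_pos: [0.5356, -0.2905, 0.2558]
orientation: [179.9, -0.1, -148.1]
force: [0.0, 0.6, -0.6]
opening: 0.0446
gripper_force: 0.0
```

move_arm(moves=[4.5,0,0,0,0,0,-0.1379,4.5,0,0,0,0,0,-0.1379,4.5,0,0,0,0,0,-0.1379,4.5,0,0,0,0,0,-0.1379,4.5,0,0,0,0,0,-0.1379,4.5,0,0,0,0,0,-0.1379,4.5,0,0,0,0,0,-0.1379,4.5,0,0,0,0,0,0])

```text
clock: 24.75
tool_pos: [0.5359, -0.2898, 0.2563]
orientation: [179.8, 0.0, -93.0]
force: [-0.5, 0.4, 0.9]
opening: 0.045
gripper_force: 0.0
```

move_arm(moves=[4.5,0,0,0,0,0,0,4.5,0,0,0,0,0,0])

```text
clock: 24.95
tool_pos: [0.5362, -0.2899, 0.2571]
orientation: [179.9, 0.0, -93.3]
force: [0.5, -0.4, -0.0]
opening: 0.0451
gripper_force: 0.0
```

Run:
```python
from meas import *
plan([.5456,-.305,.28],-93)
p,d,m=snap('wrist','w9.png'); P=pts(d,m); np.savez('w9.npz',p=p,P=P)
reg=(P[...,0]>.42)&(P[...,0]<.68)&(P[...,1]>-.45)&(P[...,1]<-.17)
for n,mk in (('handle',reg&(P[...,2]>.143)&(P[...,2]<.157)),('frame',reg&(P[...,2]>.092)&(P[...,2]<.108))):
    q=P[mk]; r=cv2.minAreaRect(q[:,:2].astype(np.float32)); print(n,len(q),r,np.median(q,0))
P=np.load('w8.npz')['P']
q=P[(P[...,1]>-.16)&(P[...,1]<.1)&(P[...,0]>.4)&(P[...,0]<.64)&(P[...,2]>.034)&(P[...,2]<.044)]; print('cage',cv2.minAreaRect(q[:,:2].astype(np.float32)))
y=np.radians(8); M=np.array([[np.cos(y),-np.sin(y)],[np.sin(y),np.cos(y)]])
l=(q[:,:2]-[.5174,-.0325])@M*1000
for s in(-1,1):
    b=l[(np.abs(l[:,1]-s*82)<11)]; print(s,'x range of blocks',np.percentile(b[:,0],[.5,99.5]).round(1))
```

```text
t 24.95 turn [ 0.0015  0.0001 -0.0045] shift cm [ 1.46 -1.02 -2.29] F [ 0.5 -0.4 -0. ] op 4.51 gf 0.0
handle 3558 ((0.5495492219924927, -0.3077924847602844), (0.11378356069326401, 0.016056975349783897), 87.01509094238281) [ 0.54901626 -0.31375178  0.15064778]
frame 14060 ((0.5491399765014648, -0.30707067251205444), (0.18445232510566711, 0.15196111798286438), 87.37458801269531) [ 0.54270929 -0.34264441  0.10297476]
cage ((0.5170698761940002, -0.03356264531612396), (0.16498048603534698, 0.1992613673210144), 8.119296073913574)
-1 x range of blocks [-82.5  81.9]
1 x range of blocks [-83.   81.2]
```

View pics/w9.png

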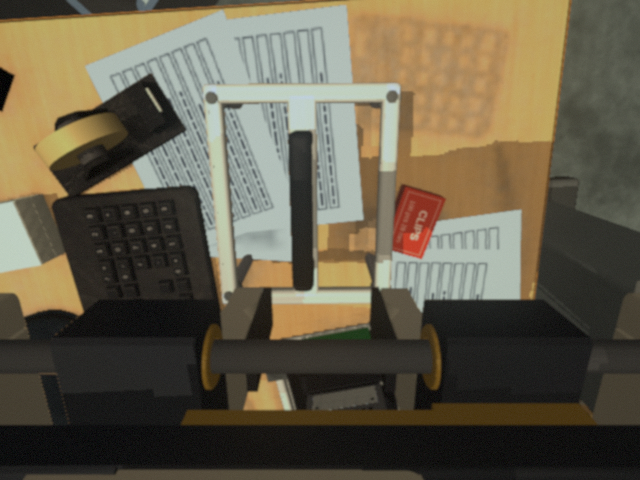

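The frame is at (0.549,-0.307), yaw -2.8°, its handle at column 302, rows 130–290. I position above the handle.

move_arm(moves=[4.5,0.85,-0.7,0,0,0,-0.006,4.5,0.85,-0.71,3,0,0,0,4.5,0,0,3,0,0,0,4.5,0,0,1.5,0,0,0,4.5,0,0,0,0,0,0,4.5,0,0,0,0,0,0])

```text
clock: 25.6
tool_pos: [0.55, -0.3082, 0.183]
orientation: [180.0, -0.0, -92.7]
force: [0.5, 0.5, -0.0]
opening: 0.0452
gripper_force: 0.0
```

Run:
```python
from meas import *
plan([.5495,-.3076,.131],-92.8)
```

```text
t 25.6 turn [ 0.0008 -0.0006  0.0009] shift cm [-0.06  0.05  5.2 ] F [ 0.5  0.5 -0. ] op 4.52 gf 0.0
```

move_arm(moves=[4.5,-0.06,0.05,2,0,0,0,4.5,0,0,1.5,0,0,0,4.5,0,0,1,0,0,0,4.5,0,0,0.6,0,0,0,4.5,0,0,0,0,0,0,4.5,0,0,0,0,0,0])

```text
clock: 26.2
tool_pos: [0.5495, -0.3073, 0.1324]
orientation: [-180.0, -0.0, -92.7]
force: [-0.2, 0.4, 0.1]
opening: 0.045
gripper_force: 0.0
```

Run:
```python
from meas import *
plan([.5495,-.3076,.131],-92.8)
```

```text
t 26.2 turn [-0.0004 -0.0005  0.0013] shift cm [0.03 0.   0.14] F [-0.2  0.4  0.1] op 4.5 gf 0.0
```

move_arm(moves=[1.0,0,0,0.1,0,0,0,1.0,0,0,0,0,0,0,1.0,0,0,0,0,0,0,1.0,0,0,0,0,0,0,1.0,0,0,0,0,0,0,1.0,0,0,0,0,0,0,1.0,0,0,0,0,0,0,1.0,0,0,-1,0,0,0])

```text
clock: 27.0
tool_pos: [0.5476, -0.3064, 0.1389]
orientation: [179.7, 0.1, -92.8]
force: [0.2, 0.6, -4.8]
opening: 0.0154
gripper_force: 30.0
```

move_arm(moves=[1.0,0,0,-1,0,0,0,1.0,0,0,-2,0,0,0,1.0,0,0,-2.5,0,0,0,1.0,0,0,-2.5,0,0,0,1.0,0,0,-2.5,0,0,0,1.0,0,0,-1.5,0,0,0,1.0,0,0,0,0,0,0,1.0,0,0,0,0,0,0])

```text
clock: 27.8
tool_pos: [0.5487, -0.3067, 0.2603]
orientation: [180.0, 0.0, -92.7]
force: [-0.4, -0.1, -5.0]
opening: 0.0154
gripper_force: 30.0
```

Run:
```python
from meas import *
plan([.517,-.0326,.265],-92.8); plan([.517,-.0326,.265],-81.95)
```

```text
t 27.8 turn [0.0007 0.0006 0.001 ] shift cm [-27.23   4.51  -0.47] F [-0.4 -0.1 -5. ] op 1.54 gf 29.997831881046295
t 27.8 turn [ 0.0007  0.0006 -0.1884] shift cm [-27.59  -0.7   -0.47] F [-0.4 -0.1 -5. ] op 1.54 gf 29.997831881046295
```

move_arm(moves=[1.0,0,0,-0.2,0,0,-0.0942,1.0,0,0,-0.2,0,0,-0.0942,1.0,-2,0,0,0,0,0,1.0,-3.5,-0.1,0,0,0,0,1.0,-4,-0.1,0,0,0,0,1.0,-4,-0.1,0,0,0,0,1.0,-4,-0.1,0,0,0,0,1.0,-4,-0.1,0,0,0,0])

```text
clock: 28.6
tool_pos: [0.5226, -0.092, 0.2631]
orientation: [179.8, 0.0, -82.0]
force: [0.8, 0.0, -4.1]
opening: 0.0157
gripper_force: 30.0
```

move_arm(moves=[1.0,-3.5,-0.1,0,0,0,0,1.0,-2.5,-0.1,0,0,0,0,1.0,-0.09,0,0,0,0,0,1.0,0,0,0,0,0,0,1.0,0,0,0,0,0,0])

```text
clock: 29.1
tool_pos: [0.517, -0.0333, 0.2639]
orientation: [179.9, -0.0, -82.0]
force: [-0.9, 0.2, -5.2]
opening: 0.0159
gripper_force: 30.0
```

Run:
```python
from meas import *
plan([.517,-.0326,.265],-81.95)
p,d,m=snap('wrist','w10.png'); P=pts(d,m); np.savez('w10.npz',p=p,P=P)
reg=(P[...,0]>.38)&(P[...,0]<.68)&(P[...,1]>-.2)&(P[...,1]<.1)
for n,lo,hi in(('frame',.21,.245),('handle',.27,.29)):
    q=P[reg&(P[...,2]>lo)&(P[...,2]<hi)]
    if len(q): print(n,len(q),cv2.minAreaRect(q[:,:2].astype(np.float32)),np.median(q,0))
q=P[reg&(P[...,2]>.034)&(P[...,2]<.044)]; print('cage',len(q),cv2.minAreaRect(q[:,:2].astype(np.float32)))
```

```text
t 29.1 turn [ 0.0021 -0.0002 -0.    ] shift cm [-0.07 -0.01 -0.11] F [-0.9  0.2 -5.2] op 1.59 gf 29.99921143054962
frame 24443 ((0.5179452300071716, -0.039290085434913635), (0.14995630085468292, 0.17115779221057892), 7.940633296966553) [ 0.52648302 -0.10395374  0.23596003]
handle 8971 ((0.5183606743812561, -0.04319550096988678), (0.045034077018499374, 0.09469795227050781), 25.946422576904297) [ 0.52027473 -0.05231971  0.28357634]
cage 4103 ((0.5159413814544678, -0.021496392786502838), (0.16539818048477173, 0.17089536786079407), 8.152508735656738)
```

View pics/w10.png

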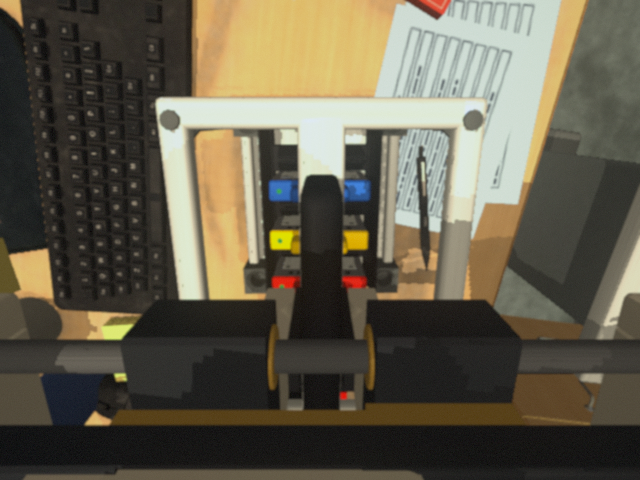

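The held frame shows post heads at (169,120) and (472,120). The cage blocks of its +y end are at (258,277) and (386,277). I compare both in this one view.

Run:
```python
from meas import *
m=vision.camera_model('wrist'); z=np.load('w10.npz'); p,P=z['p'],z['P']
y=np.radians(8.05); M=np.array([[np.cos(y),-np.sin(y)],[np.sin(y),np.cos(y)]]); c0=np.array([.517,-.0326])
L=np.dstack([(P[...,:2]-c0)@M*1000,P[...,2]*1000]); reg=(np.abs(L[...,0])<110)&(np.abs(L[...,1])<115)
f=L[reg&(L[...,2]>215)&(L[...,2]<243)]
s=f[(f[:,1]<-20)&(f[:,1]>-70)]; print('frame z',np.median(f[:,2]),'x edges',np.percentile(s[:,0],[.5,99.5]).round(1),'y edge',np.percentile(f[:,1],.5).round(1))
for x in(-60,0,60): q=f[np.abs(f[:,0]-x)<8]; print(x,'y edge',np.percentile(q[:,1],1).round(1),'z',np.median(q[(q[:,1]<-80),2]).round(1))
print('z along y at sides',[np.median(f[(np.abs(f[:,0])>60)&(np.abs(f[:,1]-v)<8),2]).round(1) for v in(-85,-60,-40,-20)])
g=cv2.GaussianBlur(cv2.cvtColor(p,cv2.COLOR_RGB2GRAY),(0,0),1)
def dark(u,v,r,zz,nm,t=None):
    b=g[v-r:v+r,u-r:u+r]; t,mk=cv2.threshold(b,0,255,cv2.THRESH_BINARY_INV+cv2.THRESH_OTSU); k,l,st,ce=cv2.connectedComponentsWithStats(mk); i=l[r,r] or 1
    e=ce[i]+[u-r,v-r]; q=(ray(m,e,zz)[0][:2]-c0)@M*1000; print(nm,st[i,4],e.round(1),q.round(1))
zf=np.median(f[:,2])/1000
dark(169,120,14,zf,'postL'); dark(472,120,14,zf,'postR'); dark(258,277,11,.04,'sockL'); dark(386,277,11,.04,'sockR')
b=L[reg&(np.abs(L[...,2]-40)<3)&(L[...,1]>60)]; print('block',len(b),np.percentile(b[:,0],[.5,99.5]).round(1),np.percentile(b[:,1],[.5,99.5]).round(1))
for n,mk in (('yel',L[reg&(L[...,2]>97)&(L[...,2]<108)]),):
    h=np.round(mk[:,1]); print(np.unique(h,return_counts=True))
```

```text
frame z 235.95933857981933 x edges [-73.9  74. ] y edge -92.3
-60 y edge -91.7 z 236.3
0 y edge -92.2 z 236.1
60 y edge -91.9 z 236.0
z along y at sides [np.float64(236.3), np.float64(235.8), np.float64(235.9), np.float64(236.0)]
postL 419 [166.7 120.3] [ 69.4 -82.7]
postR 342 [473.1 119.9] [-68.8 -82.5]
sockL 263 [259.7 277.2] [65.5 78. ]
sockR 392 [383.6 276.6] [-67.2  77.7]
block 1026 [-81.8  82.7] [60.1 96.4]
(array([-29., -28., -27., -26., -25., -24., -23., -22., -21., -20., -19.,
       -18., -17.,  17.,  18.,  19.,  20.,  21.,  22.,  23.,  24.,  25.,
        26.,  27.,  28.,  29.,  63.,  64.]), array([ 6, 18, 18, 14, 15, 18, 19, 13, 13, 16, 14, 10,  6,  8, 22, 18, 12,
       16, 15, 12, 16, 13, 10, 14,  9,  6,  1,  1]))
```

Frame and cage agree within about 0.5 mm and the frame is level. I lower it to just above the socket mouths.

move_arm(moves=[1.0,0,0,1.0,0,0,0,1.0,0,0,2.0,0,0,0,1.0,0,0,2.0,0,0,0,1.0,0,0,1.8,0,0,0,1.0,0,0,1.2,0,0,0,1.0,0,0,0.7,0,0,0,1.0,0,0,0,0,0,0,1.0,0,0,0,0,0,0])

```text
clock: 29.95
tool_pos: [0.5178, -0.033, 0.1781]
orientation: [-180.0, -0.0, -81.9]
force: [-0.1, -0.5, -4.1]
opening: 0.0158
gripper_force: 30.0
```

Run:
```python
from meas import *
plan([.517,-.0328,.146],-81.95)
p,d,m=snap('wrist','w11.png'); P=pts(d,m)
y=np.radians(8.05); M=np.array([[np.cos(y),-np.sin(y)],[np.sin(y),np.cos(y)]]); c0=np.array([.517,-.0326])
L=np.dstack([(P[...,:2]-c0)@M*1000,P[...,2]*1000]); reg=(np.abs(L[...,0])<110)&(np.abs(L[...,1])<115)
f=L[reg&(L[...,2]>132)&(L[...,2]<158)]; s=f[(f[:,1]<-20)&(f[:,1]>-70)&(np.abs(f[:,0])>50)]
print('frame z',np.median(f[:,2]),'x',np.percentile(s[:,0],[.5,99.5]).round(1),'y edge',[np.percentile(f[np.abs(f[:,0]-x)<8,1],1).round(1) for x in(-60,0,60)])
b=L[reg&(np.abs(L[...,2]-40)<3)]; print('block',len(b),np.percentile(b[:,0],[.5,99.5]).round(1),np.percentile(b[:,1],[.5,99.5]).round(1))
```

```text
t 29.95 turn [-0.0001 -0.0001  0.0002] shift cm [-0.03  0.07  3.21] F [-0.1 -0.5 -4.1] op 1.58 gf 29.99928206205368
frame z 150.21535890094768 x [-73.1  74.9] y edge [np.float64(-91.4), np.float64(-92.0), np.float64(-91.6)]
block 3195 [-80.5  82.2] [-75.7  59.9]
```

move_arm(moves=[1.0,0,0.06,0,0,0,0,1.0,0,0,0.5,0,0,0,1.0,0,0,0.4,0,0,0,1.0,0,0,0.3,0,0,0,1.0,0,0,0.3,0,0,0,1.0,0,0,0,0,0,0])

```text
clock: 30.6
tool_pos: [0.5163, -0.033, 0.162]
orientation: [179.9, -0.0, -81.9]
force: [0.2, -0.5, -5.1]
opening: 0.0157
gripper_force: 30.0
```

Feet have entered the sockets without contact force; I continue.

move_arm(moves=[1.0,0,0,0.4,0,0,0,1.0,0,0,0.4,0,0,0,1.0,0,0,0.3,0,0,0,1.0,0,0,0.2,0,0,0,1.0,0,0,0,0,0,0])

```text
clock: 31.1
tool_pos: [0.5164, -0.033, 0.1492]
orientation: [179.9, -0.0, -81.9]
force: [0.1, 1.0, -4.4]
opening: 0.0156
gripper_force: 30.0
```

move_arm(moves=[1.0,0,0,0.1,0,0,0,1.0,0,0,0.1,0,0,0,1.0,0,0,0,0,0,0])

```text
clock: 31.4
tool_pos: [0.5166, -0.033, 0.1476]
orientation: [180.0, 0.0, -81.9]
force: [0.2, 0.1, -4.1]
opening: 0.0157
gripper_force: 30.0
```

move_arm(moves=[1.0,0,0,0.1,0,0,0,1.0,0,0,0.1,0,0,0,1.0,0,0,0,0,0,0])

```text
clock: 31.7
tool_pos: [0.5169, -0.0329, 0.1467]
orientation: [-180.0, -0.0, -81.9]
force: [-4.7, 2.5, 5.6]
opening: 0.0159
gripper_force: 30.0
```

move_arm(moves=[1.0,0,0,0.1,0,0,0,1.0,0,0,0,0,0,0])

```text
clock: 31.9
tool_pos: [0.5171, -0.0329, 0.1466]
orientation: [-179.9, -0.0, -81.9]
force: [-7.3, 3.5, 13.8]
opening: 0.0161
gripper_force: 30.0
```

Run:
```python
from meas import *
plan([.517,-.033,.146],-81.95)
p,d,m=snap('wrist','w12.png'); P=pts(d,m)
y=np.radians(8.05); M=np.array([[np.cos(y),-np.sin(y)],[np.sin(y),np.cos(y)]]); c0=np.array([.517,-.0326])
L=np.dstack([(P[...,:2]-c0)@M*1000,P[...,2]*1000]); reg=(np.abs(L[...,0])<80)&(np.abs(L[...,1])<100)
f=L[reg&(L[...,2]>108)&(L[...,2]<128)]
for x in(-68,68): print(x,[np.median(f[(np.abs(f[:,0]-x)<6)&(np.abs(f[:,1]-v)<8),2]).round(1) for v in(-85,-60,-40,-20)])
```

```text
t 31.9 turn [-0.0009 -0.0003  0.001 ] shift cm [0.01 0.01 0.06] F [-7.3  3.5 13.8] op 1.61 gf 30.00302106142044
-68 [np.float64(119.6), np.float64(119.1), np.float64(119.2), np.float64(119.2)]
68 [np.float64(119.3), np.float64(118.9), np.float64(119.0), np.float64(118.9)]
```

The frame top reads a level 119 mm; the depth reads 1 mm high everywhere, so this matches the nominal 118. I release and retract.

move_arm(moves=[1.0,0,0,-0.25,0,0,0,4.5,0,0,0,0,0,0,4.5,0,0,0,0,0,0,4.5,0,0,-1,0,0,0,4.5,0,0,-2.5,0,0,0,4.5,0,0,-4,0,0,0,4.5,0,0,-4,0,0,0,4.5,0,0,-2,0,0,0])

```text
clock: 32.75
tool_pos: [0.5181, -0.0331, 0.2868]
orientation: [-179.7, -0.0, -81.9]
force: [0.7, 1.1, -0.2]
opening: 0.0446
gripper_force: 0.0
```

move_arm(moves=[4.5,3,0,0,0,0,0,4.5,4,0,0,0,0,0,4.5,4,0,0,0,0,0,4.5,4,0,0,0,0,0,4.5,0,0,0,0,0,0,4.5,0,0,0,0,0,0])

```text
clock: 33.35
tool_pos: [0.5377, -0.1825, 0.2823]
orientation: [179.9, 0.0, -82.1]
force: [-0.5, 1.1, 0.4]
opening: 0.0449
gripper_force: 0.0
```

Run:
```python
from meas import *
plan([.517,-.033,.146],-81.95)
y=np.radians(8.05); M=np.array([[np.cos(y),-np.sin(y)],[np.sin(y),np.cos(y)]]); c0=np.array([.517,-.0326])
for n in('top','side'):
    p,d,m=snap(n,n+'F.png'); P=pts(d,m)
    L=np.dstack([(P[...,:2]-c0)@M*1000,P[...,2]*1000])
    for x in(-68,68):
        r=[]
        for v in(-85,-55,-25,25,55,85):
            s=L[(np.abs(L[...,0]-x)<6)&(np.abs(L[...,1]-v)<10)&(L[...,2]>90)&(L[...,2]<135)]; r.append((len(s),np.median(s[:,2]).round(1) if len(s) else 0))
        print(n,x,r)
    if n=='side': cv2.imwrite('pics/sideF_crop.png',cv2.resize(p[150:370,170:400,::-1],None,fx=2.6,fy=2.6,interpolation=cv2.INTER_CUBIC))
```

```text
t 33.35 turn [ 0.0009  0.     -0.002 ] shift cm [-15.09  -0.05  13.63] F [-0.5  1.1  0.4] op 4.49 gf 0.0
top -68 [(28, np.float64(119.0)), (32, np.float64(118.5)), (23, np.float64(117.7)), (0, 0), (0, 0), (0, 0)]
top 68 [(25, np.float64(118.3)), (31, np.float64(118.1)), (18, np.float64(119.3)), (0, 0), (0, 0), (0, 0)]
side -68 [(21, np.float64(118.8)), (20, np.float64(119.0)), (17, np.float64(120.0)), (21, np.float64(118.5)), (21, np.float64(119.3)), (47, np.float64(115.7))]
side 68 [(14, np.float64(118.7)), (15, np.float64(119.6)), (15, np.float64(119.3)), (18, np.float64(119.5)), (20, np.float64(117.3)), (38, np.float64(113.7))]
```

View pics/sideF_crop.png

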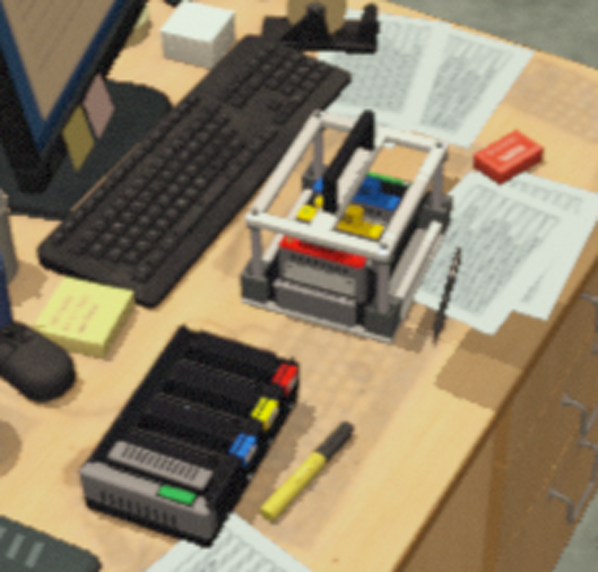

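The side view shows the frame level on the cage at (345,220), posts in all corner blocks, the drives inside and the dock empty. The gripper is clear, so I hand in.

```bash
python3 -c "
from plant import ctrl
print(ctrl.close_job())"
```

```text
the job is handed in; nothing more can be done
None
```

The job is handed in at about 33 s: from the cage's green end the bays hold nothing, blue, yellow and red, all fully home, and the frame measured level and fully down in its sockets with the gripper clear.

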